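# Lay out the microscope place for the lesson

### The job

Lay out this microscope place, reading left, front and behind as the robot sees them and square to the pad or box. Put the culture dish on the middle of the light pad, and the cover-slip case on the middle of the slide box with its long side along the box's long side; stand the oil bottle in front of the slide box, centred on it, with a 3 cm gap. Stand the tall objective behind the light pad, centred on it, with a 3 cm gap, and the short objective to the left of the tall one, in line with it along the pad's back edge, 6 cm from centre to centre; everything stands upright, and the beaker, tweezers and jar stay where they are.

Things in the scene. Friction and masses are not known exactly. Their poses are not given: they have to be found in the camera images.
- light_pad: light pad: flat square slab, 120 x 120 x 18 mm high, dark steel rim round a white 98 mm square top, small white switch on the front edge; fixed to the table. Origin at the centre of its underside; x points to its back edge (away from the robot), y to its left edge, z up. It stands left or right of the middle, turned up to 0.2 rad
- slide_box: closed grey slide box with a steel clasp on its front side: 85 mm front to back (x), 100 mm left to right (y, its long side), 35 mm high with a flat lid; fixed to the table. Origin at the centre of its underside; x points to its back, away from the robot, y to its left, z up. It stands on the other side of the middle from the light pad, turned up to 0.2 rad
- dish_mid (a point): closed clear culture dish with a brownish layer inside, round flat disc 60 mm across and 16 mm high, lying flat; its point is the centre, half-way up, on the axis; z is up when it stands
- cover_case_mid (a point): flat black cover-slip case with a white paper patch on top, 36 mm (its x) by 50 mm (its y, the long side), 18 mm high, turned at most 0.6 rad from the robot's x and y; its point is the centre, half-way up, on the axis; z is up when it stands
- tall_objective_mid (a point): the taller of two microscope objectives, steel barrel with black base ring, 64 mm high, standing on its wide end: base ring 28 mm across up to 8 mm, barrel 26 mm across from 8 to 46 mm, then a cone to a 17 mm nose on top; its point is the centre, half-way up, on the axis; z is up when it stands
- short_objective_mid (a point): the shorter of two microscope objectives, steel barrel with black base ring, 38 mm high, standing on its wide end: base ring 28 mm across up to 8 mm, barrel 26 mm across from 8 to 30 mm, then a cone to a 17 mm nose on top; its point is the centre, half-way up, on the axis; z is up when it stands
- oil_bottle_mid (a point): amber dropper bottle with blank paper label and black cap, 74 mm high; body 34 mm across up to 44 mm, cap 21 mm across from 50 to 68 mm; its point is the centre, half-way up, on the axis; z is up when it stands
- beaker: bystander: empty glass beaker, 64 mm across, 75 mm high, standing close to the robot in the middle; origin at the centre of its underside
- tweezers: bystander: steel tweezers lying along x between pad and box, open arms in a narrow V with tips away from the robot, 110 x 18 mm, 6 mm high; origin near the middle, at the underside
- jar: bystander: closed white jar with grey lid, 64 mm across, 80 mm high, at the far right; origin at the centre of its underside
There are look-alikes about, which are no part of the job. Of the things that look like the part that bears cover_case_mid, the smallest one is meant. Leave any blue look-alike of the part that bears dish_mid alone.

How it is judged:
At the end, for the whole second after the job is handed in: Dish and case centred on pad and box to 12 mm, case turned to the box within 0.26 rad; bottle and tall objective: 30 mm gap and centring to 15 mm; short objective 45 to 75 mm left of the tall one, in its row to 18 mm; all upright (0.12 rad), at rest on their supports (x of dish_mid in the frame of light_pad between -0.012 and 0.012 m and y of dish_mid in the frame of light_pad between -0.012 and 0.012 m and z of dish_mid in the frame of light_pad between 0.022 and 0.03 m and x of cover_case_mid in the frame of slide_box between -0.012 and 0.012 m and y of cover_case_mid in the frame of slide_box between -0.012 and 0.012 m and z of cover_case_mid in the frame of slide_box between 0.04 and 0.048 m and angle between the y axis of cover_case_mid and the y axis of slide_box, either way round below 0.26 rad and x of tall_objective_mid in the frame of light_pad between 0.089 and 0.119 m and y of tall_objective_mid in the frame of light_pad between -0.015 and 0.015 m and z of tall_objective_mid in the frame of light_pad between 0.027 and 0.037 m and x of short_objective_mid in the frame of light_pad between 0.086 and 0.122 m and y of short_objective_mid in the frame of light_pad between 0.042 and 0.078 m and z of short_objective_mid in the frame of light_pad between 0.014 and 0.024 m and horizontal distance between tall_objective_mid and short_objective_mid between 0.045 and 0.075 m and x of oil_bottle_mid in the frame of slide_box between -0.1045 and -0.0745 m and y of oil_bottle_mid in the frame of slide_box between -0.015 and 0.015 m and z of oil_bottle_mid in the frame of slide_box between 0.032 and 0.042 m and angle between each of dish_mid, cover_case_mid, tall_objective_mid, short_objective_mid, oil_bottle_mid's own z axis and vertical below 0.12 rad and linear speed of each of dish, cover_case, tall_objective, short_objective, oil_bottle below 0.02 m/s and angular speed of each of dish, cover_case, tall_objective, short_objective, oil_bottle below 0.3 rad/s); the robot touches nothing.
It fails at once if the beaker is moved more than 20 mm (distance of beaker from where it was at the start of the episode above 0.02 m).
It fails at once if the tweezers is moved more than 20 mm (distance of tweezers from where it was at the start of the episode above 0.02 m).
It fails at once if the jar is moved more than 20 mm (distance of jar from where it was at the start of the episode above 0.02 m).
It also fails if it takes over 136 s, if anything falls off the work surface, if the arm or the gripper's body presses on something with over 40 N, if the wrist force passes 120 N, or if a joint passes its speed limit or range.

### The arm

A 7-joint arm with a two-finger parallel gripper is mounted at the origin on the work surface. World frame = base frame: x ahead of the robot, y to its left, z up, the work surface at z = 0. Lengths are in m, angles in rad, forces in N, time in s.
With the tool pointing down it reaches from about 0.4 to 0.85 m from the base axis. Payload 10.4 kg.
Tool frame: the origin (TCP) lies at the very end of the fingers, on their centre line; the grasp point (between the pads) lies 19 mm behind it; z points along the fingers, y is the direction in which the jaws open and shut (so a half turn about z gives the same grasp; the last joint's range is limited). The gripper opens to 87 mm and grips with 3 to 60 N. Pads are 19 mm wide; open, the fingers measure 117 mm over their backs; the gripper's body (75 mm by 190 mm) begins 51 mm behind the grasp point.
Start: joints at [-1.127, 0.332, -0.065, 1.46, 0.022, 1.35, -0.088], TCP at [0.281, 0.558, 0.223] pointing down, gripper open.
Joint ranges: [-2.6, 2.6], [-0.5, 2.12], [-1.47, 1.34], [0.16, 2.42], [-1.27, 4.41], [0.06, 2.06], [-2.6, 2.6]. Speed limits (rad/s): [2.22, 2.22, 2.79, 2.79, 3.14, 3.14, 3.14].

### API

Orientations are given as a unit quaternion [x, y, z, w].
In Python, from bench import read_state, imaging, r gives the robot as it stands. The module is installed in compiled form; this text tells all that it offers.
- The arm moves only by the tool move_arm, never from a script. Its argument "series" is a list of rows, each a list of 4 numbers: the shift along the tool's x, y, z in m, then the turn about the tool's z in rad. In form: [[x, y, z, roll], ...]. A call has 1 to 20 rows; each row is the pose to reach, as a shift and turn from the pose commanded when the call began, along the tool's axes at that moment; what a row does not reach only later rows make up. A row lasts 1/10 s, in which the tool goes at most 50 mm and 8.59 degrees, less where a joint would pass 70% of its speed; a pose out of reach is approached as far as the arm can. A call with a gripper value outside its range is refused whole. "claw" is the gripper's target within -1 to 1 (fully open at 1, half-way at 0, shut at -1), set as the call begins (left out, the last holds). The fingers move at their own pace and stop on an object; "newtons" is the grip in N (left out, the last holds). Time passes only in rows, so rows that repeat a pose let the fingers close. It gives the time, the measured TCP pose, the force and the opening at its end, in the units of the state.
- read_state(): the state, without advancing time (a new reading comes with each control period).
- imaging.camera(name): name is "scene" or "top" or "wrist"; returns (picture, depth): 420x560x3 uint8, red, green, blue; 420x560 float32, m along the optical axis (not along the pixel's ray), 0 where there is no reading.
- imaging.get_calibration(name): a dict with "camera_matrix" (3x3 intrinsics, pixels), "R" (3x3) and "t" (3): a world point X has camera coordinates R X + t. Camera axes: x right, y down, z forward; pixel columns grow to the right and rows downward; lengths in m; the calibration is good to about 2 mm. A picture is of the moment at which its call begins: read the wrist's pose just before it. get_calibration takes no time and is no camera call; for the wrist camera it gives the pose at the moment of the call.
- r.close_job(): hands the job in, once; it reports no verdict.
The state is a dict: "time": time; "joint_positions": joint angles; "joint_vel": joint speeds; "joint_torque": joint torques, N m; "ee_pos": TCP position; "eef_rot": TCP orientation; "ft_force": force on the tool from outside, world axes, zero at the start; "torque": the same for the moment, N m; "width": finger opening in m.
Only numpy, scipy, OpenCV 4.12 (cv2) and the standard library are available. Lean on these libraries where they do the work, as an engineer would, in place of code of your own. Each camera call takes 0.05 s, during which the arm holds its last target.

## Working session

There is one attempt and no reset: what is moved stays moved. The work goes in short steps, Python scripts to look and compute and a tool call to move; the robot and the scene stay as the last step left them, time stands still between calls to the robot, and variables do not carry over. Pictures are saved under pics/ and viewed, and the job is handed in when it is done.

Besides the shell and the picture viewer there is one more tool, called as a command line: name --pt "numbers of a row" for each row, then --argument value for the rest. move_arm: Moves the arm, as the interface text tells. Its arguments: {"type":"object","properties":{"series":{"type":"array","items":{"type":"array","items":{"type":"number"}}},"claw":{"type":"number"},"newtons":{"type":"number"}},"required":["series"]}

```bash
mkdir -p pics; ls
python3 - <<'E'
from bench import read_state, imaging, r
import cv2,numpy as np
s=read_state();print({k:np.round(v,3) for k,v in s.items()})
for n in("scene","top"):
    p,d=imaging.camera(n);c=imaging.get_calibration(n);print(n,c)
    cv2.imwrite(f"pics/{n}0.png",p[:,:,::-1]);np.savez(f"{n}0.npz",p=p,d=d,K=c["camera_matrix"],R=c["R"],t=c["t"])
E
```

```text
pics
{'time': np.float64(0.0), 'joint_positions': array([-1.127,  0.333, -0.065,  1.461,  0.022,  1.35 , -0.088]), 'joint_vel': array([-0.001,  0.001,  0.   ,  0.   , -0.001, -0.002, -0.   ]), 'joint_torque': array([ 1.0000e-03, -6.2328e+01,  2.5000e-02, -3.8990e+01, -6.1000e-02,
        4.0000e-02,  0.0000e+00]), 'ee_pos': array([0.281, 0.558, 0.222]), 'eef_rot': array([ 0.231,  0.973, -0.001, -0.   ]), 'ft_force': array([ 0.034, -0.164,  0.011]), 'torque': array([-0.036,  0.053, -0.05 ]), 'width': np.float64(0.087)}
scene {'camera_matrix': array([[381.90429975,   0.        , 281.82820428],
       [  0.        , 381.90429975, 215.60075447],
       [  0.        ,   0.        ,   1.        ]]), 'R': array([[-0.86747665,  0.49744562,  0.00566724],
       [ 0.41436269,  0.72880179, -0.54511605],
       [-0.27529588, -0.47052716, -0.83834144]]), 't': array([ 0.45834579, -0.19100368,  1.11802388])}
top {'camera_matrix': array([[519.78672977,   0.        , 274.14863347],
       [  0.        , 519.78672977, 208.40552179],
       [  0.        ,   0.        ,   1.        ]]), 'R': array([[ 0.0010579 , -0.99998567,  0.00524811],
       [-0.99612286, -0.00151544, -0.08795991],
       [ 0.0879666 , -0.00513471, -0.99611019]]), 't': array([-0.0218545 ,  0.52931291,  1.34817316])}
```

View pics/top0.png

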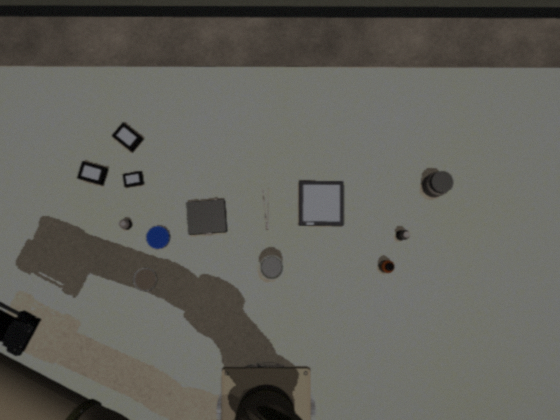

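View pics/scene0.png

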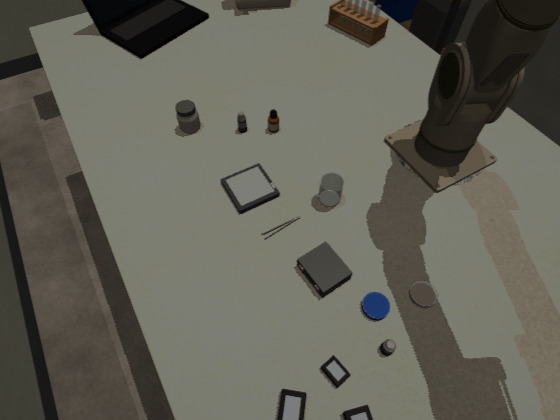

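Top view: the pad is at (321,203) on the right and the box at (207,217) on the left. Candidates:
- **Case:** (127,136), (93,173) and (133,179). The last is the smallest.
- **Dish:** clear at (146,279), or blue at (158,237), which I leave alone.
- **Objectives:** short at (125,224), tall at (402,234).
- **Bottle:** (387,266).

Next I'll take close crops and measure.

```bash
cat > h.py <<'E'
import numpy as np,cv2
def ray(c,uv,z):
    K,R,t=c["K"],c["R"],c["t"];C=-R.T@t
    uv=np.atleast_2d(uv).astype(float)
    d=np.c_[uv,np.ones(len(uv))]@np.linalg.inv(K).T@R
    return C+d*((z-C[2])/d[:,2])[:,None]
def cloud(c):
    d=c["d"];K=c["K"];v,u=np.mgrid[:d.shape[0],:d.shape[1]]
    X=np.stack([(u-K[0,2])/K[0,0]*d,(v-K[1,2])/K[1,1]*d,d],-1)
    return (X-c["t"])@c["R"]
E
python3 - <<'E'
import numpy as np,cv2
from h import *
c=dict(np.load("top0.npz"));p=c["p"];P=cloud(c)
print("table z",np.median(P[150:300,220:420,2]))
a=cv2.resize(p[110:300,70:240],None,fx=4,fy=4,interpolation=cv2.INTER_CUBIC)
b=cv2.resize(p[150:290,290:460],None,fx=4,fy=4,interpolation=cv2.INTER_CUBIC)
g=lambda x:np.clip(255*(x/255.)**.6,0,255).astype(np.uint8)[:,:,::-1]
cv2.imwrite("pics/cropL.png",g(a)[:600]);cv2.imwrite("pics/cropR.png",g(b))
for n,(u,v) in dict(short=(125,224),tall=(402,234),bot=(387,266),dish=(146,279),box=(207,217),pad=(321,203),case=(133,179),c2=(127,136),c3=(93,173),beaker=(271,265),jar=(437,184),tw=(266,210),blue=(158,237)).items():
    w=P[v-14:v+15,u-14:u+15].reshape(-1,3);m=w[:,2]>.01;
    print(n,ray(c,(u,v),0).round(3),"top z",np.percentile(w[:,2],[95,99.5]).round(3), w[m].mean(0).round(3) if m.any() else '',m.sum())
E
```

```text
table z -0.00038342700418970803
short [[0.489 0.377 0.   ]] top z [0.033 0.042] [0.487 0.361 0.058] 100
tall [[ 0.463 -0.363  0.   ]] top z [0.058 1.125] [ 0.458 -0.34   0.107] 114
bot [[ 0.378 -0.322  0.   ]] top z [0.066 0.075] [ 0.38  -0.303  0.08 ] 170
dish [[0.343 0.318 0.   ]] top z [0.019 0.024] [0.345 0.314 0.029] 419
box [[0.508 0.159 0.   ]] top z [0.039 0.042] [0.505 0.153 0.041] 841
pad [[ 0.546 -0.147  0.   ]] top z [0.022 1.117] [ 0.544 -0.145  0.026] 838
case [[0.61  0.359 0.   ]] top z [0.02  0.024] [0.608 0.355 0.017] 266
c2 [[0.728 0.378 0.   ]] top z [0.027 0.03 ] [0.72  0.37  0.026] 480
c3 [[0.626 0.467 0.   ]] top z [0.028 1.39 ] [0.621 0.455 0.04 ] 495
beaker [[ 0.38  -0.013  0.   ]] top z [0.075 1.128] [ 0.374 -0.015  0.104] 172
jar [[ 0.598 -0.461  0.   ]] top z [0.083 1.129] [ 0.589 -0.437  0.077] 604
tw [[0.527 0.001 0.   ]] top z [0.005 0.01 ] [ 0.486 -0.008  0.562] 5
blue [[0.454 0.288 0.   ]] top z [0.019 1.39 ] [0.453 0.281 0.038] 422
```

View pics/cropL.png

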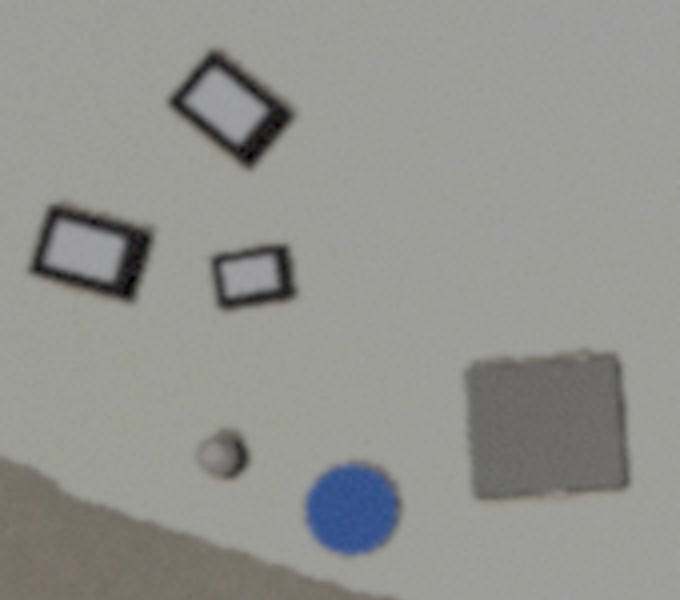

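View pics/cropR.png

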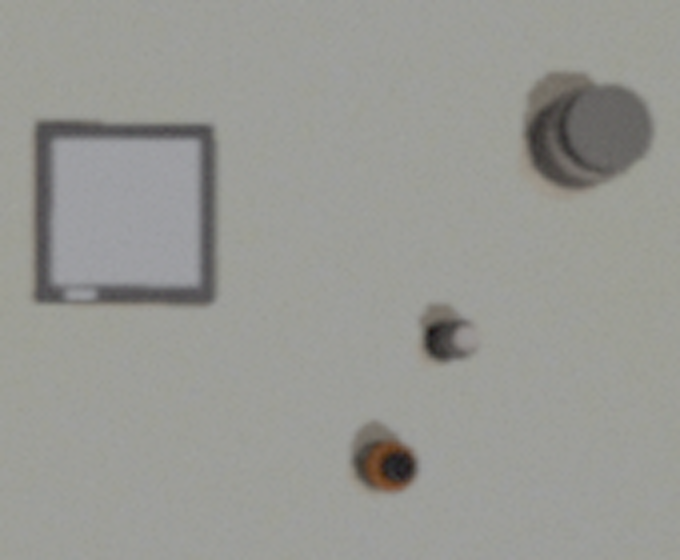

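The close crop confirms it: (133,179) is the smallest case. The clear dish and the blue one are also easy to tell apart. Now I'll measure everything precisely.

Run:
```python
import numpy as np,cv2
from h import *
for cam in("top","scene"):
    c=dict(np.load(f"{cam}0.npz"));p=c["p"].astype(int);P=cloud(c);z=cv2.medianBlur(P[...,2].astype(np.float32),3)
    w=cloud(c)
    def near(x,y,r): return np.hypot(w[...,0]-x,w[...,1]-y)<r
    def comp(m):
        n,l,s,ce=cv2.connectedComponentsWithStats(m.astype(np.uint8),connectivity=4);i=1+np.argmax(s[1:,4]);return l==i
    def rect(m,zz,name):
        cn=max(cv2.findContours(comp(m).astype(np.uint8),0,1)[0],key=cv2.contourArea).reshape(-1,2)
        X=ray(c,cn,zz)[:,:2].astype(np.float32)
        R=cv2.minAreaRect(X*1000);print(cam,name,np.round(R[0],1),np.round(R[1],1),round(R[2],1))
    g=p.sum(-1)
    rect(near(.508,.155,.1)&(z>.027)&(z<.045),.035,"box")
    rect(near(.546,-.147,.1)&(z>.010)&(z<.03),.018,"pad")
    # white pad
    mm=near(.546,-.147,.11);print(np.percentile(g[mm],[5,20,50,80,95]))
    rect(near(.608,.357,.045)&(z>.011)&(z<.028),.018,"case")
    rect(near(.608,.357,.05)&(g<150),.018,"casedark")
    for n,x,y,zl,zh in(("dish",.344,.316,.009,.016),("short",.488,.37,.031,.038),("tall",.460,-.352,.055,.064),("bot",.379,-.312,.055,.074)):
        m=near(x,y,.045)&(z>zl)&(z<zh+.006)
        if m.sum()==0: print(n,"none");continue
        m=comp(m);vv,uu=np.nonzero(m)
        X=ray(c,np.c_[uu,vv],(zh))[:,:2];(cx,cy),rr=cv2.minEnclosingCircle((X*1000).astype(np.float32));print(cam,n,len(X),X.mean(0).round(4),"circ",round(cx),round(cy),round(rr,1), "med z",np.median(z[m]).round(4))
```

```text
top box [505.7 156. ] [ 89.1 100.3] 4.7
top pad [ 544.6 -145.7] [117.2 117.8] 89.8
[135. 318. 336. 344. 351.]
top case [608.3 354.7] [36.7 50.9] 9.7
top casedark [608.3 354.2] [36.7 50.9] 9.4
top dish 425 [0.344  0.3171] circ 344 317 30.5 med z 0.0149
top short 57 [0.4885 0.3706] circ 488 372 11.9 med z 0.034
top tall 44 [ 0.4606 -0.3577] circ 461 -358 9.3 med z 0.0623
top bot 59 [ 0.3787 -0.3123] circ 379 -312 10.9 med z 0.0665
scene box [509.  157.9] [ 91.5 101.6] 4.7
scene pad [ 547.1 -143. ] [123.8 120.4] 89.8
[125. 316. 363. 369. 370.]
scene case [609.8 355.8] [37.7 49.4] 10.9
scene casedark [610.9 356.3] [38.5 48.9] 10.6
scene dish 575 [0.3449 0.3177] circ 345 317 31.9 med z 0.0167
scene short 118 [0.4907 0.3719] circ 491 372 12.6 med z 0.0357
scene tall 36 [ 0.4633 -0.3543] circ 463 -354 14.7 med z 0.0618
scene bot 50 [ 0.385 -0.303] circ 385 -304 16.9 med z 0.0667
```

```bash
cat >> h.py <<'E'
from scipy.spatial.transform import Rotation as Ro
def plan(x,y,z,jaw=None):
    from bench import read_state
    s=read_state();R=Ro.from_quat(s["eef_rot"]).as_matrix();cur=np.degrees(np.arctan2(R[1,1],R[0,1]))
    d=R.T@(np.array([x,y,z])-s["ee_pos"])
    roll=0
    if jaw is not None: roll=-np.radians((jaw-cur+90)%180-90)
    print("t",round(s["time"],2),"pos",s["ee_pos"].round(4),"jaw",cur.round(1),"q",s["joint_positions"].round(2),"w",round(float(s["width"]),4),"F",s["ft_force"].round(1))
    print("shift",d.round(4),"roll",round(roll,3),"tilt",np.degrees(np.arccos(-R[2,2])).round(2))
def wrist(name):
    from bench import imaging
    k=imaging.get_calibration("wrist");p,d=imaging.camera("wrist")
    c=dict(p=p,d=d,K=k["camera_matrix"],R=np.array(k["R"]),t=np.array(k["t"]))
    cv2.imwrite(f"pics/{name}.png",p[:,:,::-1]);np.savez(f"{name}.npz",**c);return c
E
python3 -c "
from h import *
plan(.56,.33,.25,10)"
```

```text
t 0.1 pos [0.2811 0.5578 0.2218] jaw 63.3 q [-1.13  0.33 -0.06  1.46  0.02  1.35 -0.09] w 0.0867 F [-0.  -0.4 -0.1]
shift [-0.3516 -0.078  -0.0281] roll 0.929 tilt 0.07
```

move_arm --pt "-0.05 -0.01 -0.028 0.14" --pt "-0.1 -0.02 -0.028 0.28" --pt "-0.14 -0.03 -0.028 0.42" --pt "-0.18 -0.04 -0.028 0.56" --pt "-0.22 -0.05 -0.028 0.7" --pt "-0.26 -0.06 -0.028 0.83" --pt "-0.3 -0.07 -0.028 0.929" --pt "-0.33 -0.075 -0.028 0.929" --pt "-0.352 -0.078 -0.028 0.929" --pt "-0.352 -0.078 -0.028 0.929" --pt "-0.352 -0.078 -0.028 0.929" --pt "-0.352 -0.078 -0.028 0.929" --pt "-0.352 -0.078 -0.028 0.929" --pt "-0.352 -0.078 -0.028 0.929" --claw 0.4 --newtons 20

```text
time: 1.5
ee_pos: [0.5599, 0.3309, 0.2506]
eef_rot: [0.642, 0.767, 0.0, -0.0]
ft_force: [0.1, -0.1, -0.2]
width: 0.0608
```

```bash
python3 -c "
from h import *
c=wrist('w1')
plan(.609,.355,.06,10)"
```

```text
t 1.55 pos [0.56   0.3307 0.2507] jaw 10.1 q [-0.78  0.38  0.24  1.36 -0.09  1.42 -0.37] w 0.0608 F [-0.1  0.3  0.4]
shift [0.0153 0.0525 0.1907] roll 0.002 tilt 0.02
```

View pics/w1.png

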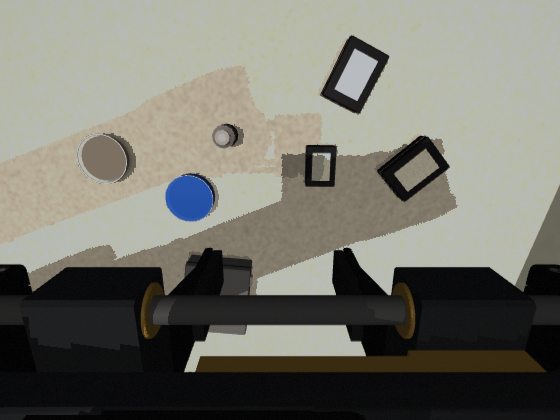

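The wrist view shows the small case at (321,165), short objective at (225,135), clear dish at (104,158) and blue dish at (190,197). I'll measure the case from it.

Run:
```python
from h import *
c=dict(np.load("w1.npz"));P=cloud(c);z=cv2.medianBlur(P[...,2].astype(np.float32),3)
def obj(x,y,r,zl,zh,zp,n):
    m=(np.hypot(P[...,0]-x,P[...,1]-y)<r)&(z>zl)&(z<zh)
    k,l,s,_=cv2.connectedComponentsWithStats(m.astype(np.uint8));i=1+np.argmax(s[1:,4])
    cn=max(cv2.findContours((l==i).astype(np.uint8),0,1)[0],key=cv2.contourArea).reshape(-1,2)
    X=(ray(c,cn,zp)[:,:2]*1000).astype(np.float32)
    print(n,np.round(cv2.minAreaRect(X),1) if 0 else [np.round(v,1) for v in cv2.minAreaRect(X)],"circ",[np.round(v,1) for v in cv2.minEnclosingCircle(X)],"z",np.median(z[l==i]).round(4))
obj(.609,.355,.045,.011,.026,.018,"case")
obj(.344,.317,.045,.009,.024,.016,"dish")
obj(.489,.371,.03,.033,.045,.038,"short")
```

```text
case [array([608., 356.]), array([36.5, 49.2]), np.float64(10.0)] circ [array([608.1, 356. ]), np.float64(29.8)] z 0.0183
dish [array([344.4, 317.7]), array([63.2, 59.7]), np.float64(10.1)] circ [array([344.3, 318.4]), np.float64(31.7)] z 0.0164
short [array([488.9, 371.9]), array([19.3, 20. ]), np.float64(7.7)] circ [array([488.9, 371.8]), np.float64(10.9)] z 0.038
```

move_arm --pt "0.016 0.04 0.03 0" --pt "0.016 0.052 0.07 0" --pt "0.016 0.052 0.11 0" --pt "0.016 0.052 0.15 0" --pt "0.016 0.052 0.19 0" --pt "0.016 0.052 0.215 0" --pt "0.016 0.052 0.235 0" --pt "0.016 0.052 0.245 0" --pt "0.016 0.052 0.2475 0" --pt "0.016 0.052 0.2475 0" --pt "0.016 0.052 0.2475 0" --pt "0.016 0.052 0.2475 0"

```text
time: 2.75
ee_pos: [0.6096, 0.3554, 0.0044]
eef_rot: [0.643, 0.766, 0.001, 0.0]
ft_force: [0.4, 0.2, 0.7]
width: 0.061
```

move_arm --pt "0 0 0 0" --pt "0 0 0 0" --pt "0 0 0 0" --pt "0 0 0 0" --pt "0 0 0 0" --pt "0 0 0 0" --pt "0 0 -0.02 0" --pt "0 0 -0.06 0" --pt "0 0 -0.1 0" --pt "0 0 -0.12 0" --pt "0 0 -0.12 0" --pt "0 0 -0.12 0" --pt "0 0 -0.12 0" --claw -1 --newtons 20

```text
time: 4.05
ee_pos: [0.6081, 0.3546, 0.1212]
eef_rot: [0.643, 0.766, -0.001, -0.0]
ft_force: [-0.4, -0.4, -1.1]
width: 0.0357
```

```bash
python3 -c "
from h import *
c=wrist('w2')
plan(.508,.157,.12,4.7)"
```

```text
t 4.1 pos [0.6081 0.3545 0.1212] jaw 10.0 q [-0.74  0.57  0.22  1.35 -0.13  1.23 -0.34] w 0.0358 F [-0.6  0.3 -1. ]
shift [-0.1771 -0.133   0.0017] roll 0.093 tilt 0.15
```

View pics/w2.png

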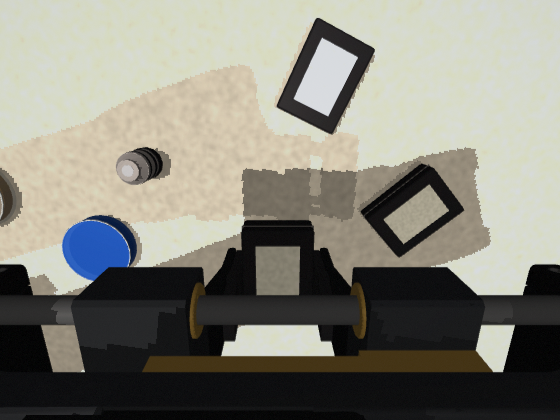

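The case is held at (278,265). I'll hover to the right of the box so the wrist camera can refine the box pose.

move_arm --pt "-0.05 -0.02 -0.03 0" --pt "-0.1 -0.05 -0.06 0.03" --pt "-0.14 -0.08 -0.1 0.06" --pt "-0.18 -0.11 -0.13 0.09" --pt "-0.22 -0.13 -0.13 0.093" --pt "-0.26 -0.15 -0.13 0.093" --pt "-0.28 -0.15 -0.13 0.093" --pt "-0.28 -0.15 -0.13 0.093" --pt "-0.28 -0.15 -0.13 0.093" --pt "-0.28 -0.15 -0.13 0.093" --pt "-0.28 -0.15 -0.13 0.093"

```text
time: 5.2
ee_pos: [0.5099, 0.0545, 0.2523]
eef_rot: [0.677, 0.736, -0.001, -0.0]
ft_force: [0.1, 0.9, -1.2]
width: 0.0358
```

```bash
python3 -c "
from h import *
c=wrist('w3')
plan(.508,.157,.08,4.7)"
```

```text
t 5.25 pos [0.5099 0.0544 0.2524] jaw 4.8 q [-0.55  0.06  0.38  1.73 -0.02  1.36 -0.09] w 0.0359 F [ 0.4 -0.5 -0.7]
shift [0.1025 0.0069 0.1724] roll 0.002 tilt 0.06
```

View pics/w3.png

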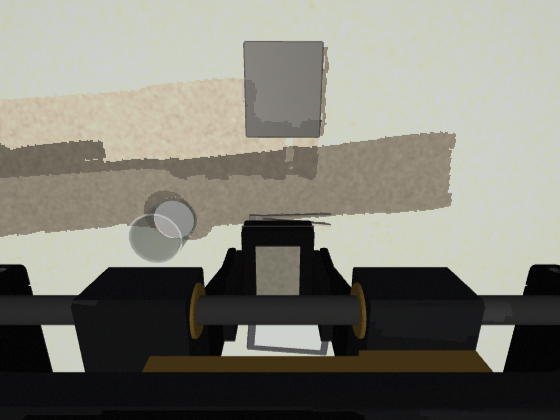

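The lid fills (245,42) to (322,136). I'll fit it.

Run:
```python
from h import *
c=dict(np.load("w3.npz"));P=cloud(c);z=cv2.medianBlur(P[...,2].astype(np.float32),3)
m=(np.hypot(P[...,0]-.508,P[...,1]-.157)<.1)&(z>.028)&(z<.042)
cn=max(cv2.findContours(m.astype(np.uint8),0,1)[0],key=cv2.contourArea).reshape(-1,2)
print(cn.min(0),cn.max(0),np.median(z[m]))
X=(ray(c,cn,.035)[:,:2]*1000).astype(np.float32);print(cv2.minAreaRect(X))
```

```text
[242  41] [324 137] 0.0352363
((506.0145568847656, 156.42333984375), (89.40599060058594, 98.9646987915039), 4.819185256958008)
```

move_arm --pt "0.05 0.003 0 0" --pt "0.09 0.006 0.02 0" --pt "0.102 0.007 0.06 0" --pt "0.102 0.007 0.1 0" --pt "0.102 0.007 0.14 0" --pt "0.102 0.007 0.17 0" --pt "0.102 0.007 0.19 0" --pt "0.102 0.007 0.2 0" --pt "0.102 0.007 0.206 0" --pt "0.102 0.007 0.21 0" --pt "0.102 0.007 0.212 0" --pt "0.102 0.007 0.2125 0" --pt "0.102 0.007 0.2125 0" --pt "0.102 0.007 0.2125 0"

```text
time: 6.65
ee_pos: [0.5089, 0.1554, 0.041]
eef_rot: [0.678, 0.735, 0.0, 0.0]
ft_force: [-0.7, 0.3, -0.3]
width: 0.0358
```

move_arm --pt "0 0 0 0" --pt "0 0 0 0" --pt "0 0 0 0" --pt "0 0 0 0" --pt "0 0 0 0" --pt "0 0 -0.01 0" --pt "0 0 -0.04 0" --pt "0 0 -0.08 0" --pt "0 0 -0.12 0" --pt "0 0 -0.15 0" --pt "-0.05 0 -0.17 0" --pt "-0.09 0 -0.18 0" --pt "-0.09 0 -0.18 0" --pt "-0.09 0 -0.18 0" --claw 0.4

```text
time: 8.05
ee_pos: [0.5161, 0.0648, 0.2215]
eef_rot: [0.678, 0.735, 0.001, 0.0]
ft_force: [-1.3, 0.1, -0.1]
width: 0.0612
```

Run:
```python
from h import *
c=wrist('w4');P=cloud(c);z=cv2.medianBlur(P[...,2].astype(np.float32),3)
m=(np.hypot(P[...,0]-.508,P[...,1]-.157)<.1)&(z>.045)&(z<.06)
cn=max(cv2.findContours(m.astype(np.uint8),0,1)[0],key=cv2.contourArea).reshape(-1,2)
X=(ray(c,cn,.053)[:,:2]*1000).astype(np.float32);print(np.median(z[m]),cv2.minAreaRect(X))
plan(.489,.372,.15,30)
```

```text
0.05339024 ((508.34747314453125, 156.1162567138672), (35.54428482055664, 49.43354415893555), 4.355967044830322)
t 8.1 pos [0.5158 0.0661 0.2209] jaw 4.7 q [-0.56  0.09  0.37  1.76 -0.04  1.3  -0.1 ] w 0.0607 F [-0.4  0.7  0.1]
shift [ 0.307  -0.0017  0.0711] roll -0.442 tilt 0.04
```

View pics/w4.png

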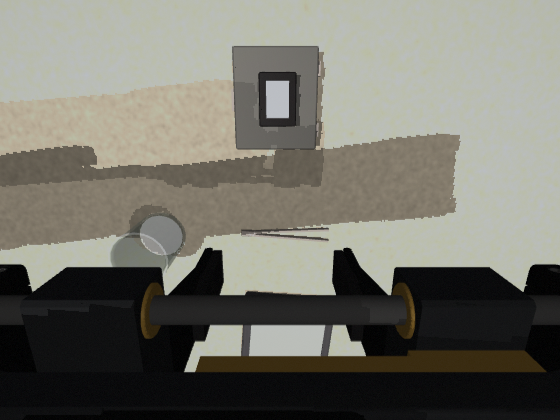

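The case sits centred on the box at (278,100), within 1 mm and 0.5°. Next is the short objective.

move_arm --pt "0.05 0 0 -0.14" --pt "0.1 0 0 -0.28" --pt "0.15 0 0 -0.42" --pt "0.2 0 0 -0.56" --pt "0.25 0 0.02 -0.703" --pt "0.29 0 0.05 -0.703" --pt "0.307 -0.0016 0.08 -0.703" --pt "0.307 -0.0016 0.11 -0.703" --pt "0.307 -0.0016 0.13 -0.703" --pt "0.307 -0.0016 0.14 -0.703" --pt "0.307 -0.0016 0.14 -0.703" --pt "0.307 -0.0016 0.14 -0.703" --claw 0.2

```text
time: 9.3
ee_pos: [0.4893, 0.3722, 0.0815]
eef_rot: [0.383, 0.924, 0.001, 0.0]
ft_force: [-0.3, -0.3, 0.8]
width: 0.0523
```

```bash
python3 -c "
from h import *
plan(.489,.372,.006,45)"
```

```text
t 9.3 pos [0.4893 0.3722 0.0815] jaw 45.0 q [-0.81  0.42  0.11  1.66 -0.05  1.07  0.1 ] w 0.0523 F [-0.3 -0.3  0.8]
shift [ 0.     -0.0004  0.0755] roll 0.0 tilt 0.06
```

move_arm --pt "0 0 0.02 0" --pt "0 0 0.04 0" --pt "0 0 0.06 0" --pt "0 0 0.07 0" --pt "0 0 0.0755 0" --pt "0 0 0.0755 0" --pt "0 0 0.0755 0" --pt "0 0 0.0755 0"

```text
time: 10.1
ee_pos: [0.4897, 0.3719, 0.0061]
eef_rot: [0.383, 0.924, 0.001, 0.0]
ft_force: [1.4, 0.0, 0.0]
width: 0.052
```

move_arm --pt "0 0 0 0" --pt "0 0 0 0" --pt "0 0 0 0" --pt "0 0 0 0" --pt "0 0 0 0" --pt "0 0 0 0" --pt "0 0 -0.02 0" --pt "0 0 -0.06 0" --pt "0 0 -0.1 0" --pt "0 0 -0.14 0" --pt "0 0 -0.18 0" --pt "0 0 -0.2 0" --pt "0 0 -0.2 0" --pt "0 0 -0.2 0" --claw -1

```text
time: 11.5
ee_pos: [0.4891, 0.3713, 0.2046]
eef_rot: [0.383, 0.924, -0.0, -0.0]
ft_force: [-0.5, -0.7, -0.5]
width: 0.0258
```

```bash
python3 -c "
from h import *
wrist('w5')
plan(.56,0,.2,45)"
```

```text
t 11.55 pos [0.4887 0.3711 0.2037] jaw 45.0 q [-0.82  0.32  0.13  1.53 -0.04  1.3   0.09] w 0.0257 F [-0.5 -0.5 -1.7]
shift [-0.3129 -0.2119  0.0041] roll -0.0 tilt 0.1
```

View pics/w5.png

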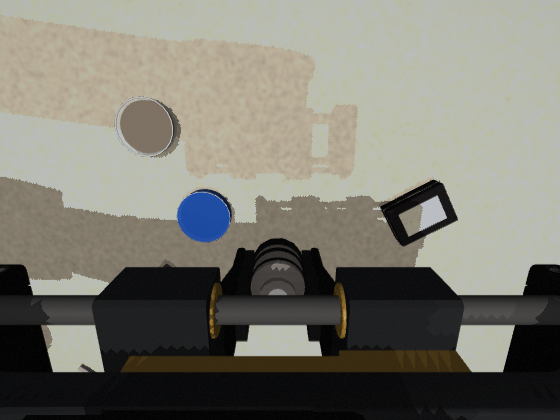

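Held at (278,270), width 25.8 mm, which matches the barrel. Next I'll hover past the pad to fit its pose.

```bash
python3 -c "
from h import *
plan(.63,-.21,.24,45)"
```

```text
t 11.55 pos [0.4887 0.3711 0.2037] jaw 45.0 q [-0.82  0.32  0.13  1.53 -0.04  1.3   0.09] w 0.0257 F [-0.5 -0.5 -1.7]
shift [-0.5109 -0.3109 -0.0358] roll -0.0 tilt 0.1
```

move_arm --pt "-0.04 -0.02 -0.03 0" --pt "-0.08 -0.05 -0.036 0" --pt "-0.12 -0.075 -0.036 0" --pt "-0.16 -0.1 -0.036 0" --pt "-0.2 -0.12 -0.036 0" --pt "-0.24 -0.145 -0.036 0" --pt "-0.28 -0.17 -0.036 0" --pt "-0.32 -0.195 -0.036 0" --pt "-0.36 -0.22 -0.036 0" --pt "-0.4 -0.245 -0.036 0" --pt "-0.44 -0.27 -0.036 0" --pt "-0.48 -0.29 -0.036 0" --pt "-0.511 -0.311 -0.036 0" --pt "-0.511 -0.311 -0.036 0" --pt "-0.511 -0.311 -0.036 0" --pt "-0.511 -0.311 -0.036 0" --pt "-0.511 -0.311 -0.036 0" --pt "-0.511 -0.311 -0.036 0"

```text
time: 13.35
ee_pos: [0.6306, -0.2086, 0.241]
eef_rot: [0.382, 0.924, 0.0, -0.0]
ft_force: [-0.1, -0.3, -0.8]
width: 0.0257
```

Run:
```python
from h import *
c=wrist('w6');P=cloud(c);z=cv2.medianBlur(P[...,2].astype(np.float32),3)
m=(np.hypot(P[...,0]-.546,P[...,1]+.145)<.1)&(z>.012)&(z<.026)
cn=max(cv2.findContours(m.astype(np.uint8),0,1)[0],key=cv2.contourArea).reshape(-1,2)
X=(ray(c,cn,.018)[:,:2]*1000).astype(np.float32);print(np.median(z[m]),cv2.minAreaRect(X))
plan(.65,-.086,.006,45)
```

```text
0.018145498 ((544.9285888671875, -146.5575408935547), (118.72034454345703, 118.83412170410156), 89.63961029052734)
t 13.4 pos [ 0.6306 -0.2088  0.2411] jaw 45.1 q [-0.08  0.43  0.47  1.34 -0.19  1.41  1.17] w 0.0257 F [-0.6 -0.2 -0.4]
shift [0.073  0.1005 0.2352] roll 0.001 tilt 0.03
```

View pics/w6.png

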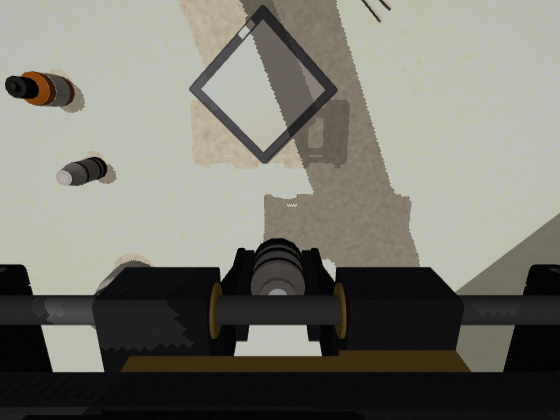

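The pad is at (0.545,-0.146) with yaw about -0.4°. The tall objective at (80,172) and bottle at (40,90) are also in view. I'll place the short objective.

move_arm --pt "0.03 0.04 0 0" --pt "0.06 0.08 0 0" --pt "0.073 0.099 0.02 0" --pt "0.073 0.099 0.06 0" --pt "0.073 0.099 0.1 0" --pt "0.073 0.099 0.14 0" --pt "0.073 0.099 0.17 0" --pt "0.073 0.099 0.2 0" --pt "0.073 0.099 0.217 0" --pt "0.073 0.099 0.226 0" --pt "0.073 0.099 0.231 0" --pt "0.073 0.099 0.234 0" --pt "0.073 0.099 0.2345 0" --pt "0.073 0.099 0.2345 0" --pt "0.073 0.099 0.2345 0"

```text
time: 14.9
ee_pos: [0.6493, -0.0883, 0.0073]
eef_rot: [0.383, 0.924, 0.0, 0.001]
ft_force: [-0.4, -0.5, -1.4]
width: 0.0257
```

Run:
```python
from h import *
plan(.649,-.087,.006,45)
c=dict(np.load("w6.npz"));P=cloud(c);z=cv2.medianBlur(P[...,2].astype(np.float32),3)
for n,x,y,zl,zh,zp in(("tall",.461,-.357,.056,.072,.064),("cap",.379,-.312,.055,.072,.068)):
    m=(np.hypot(P[...,0]-x,P[...,1]-y)<.03)&(z>zl)&(z<zh)
    v,u=np.nonzero(m);print(n,m.sum(),P[m].mean(0).round(4),ray(c,np.c_[u,v],zp).mean(0).round(4))
```

```text
t 14.9 pos [ 0.6493 -0.0883  0.0073] jaw 45.0 q [-0.21  0.61  0.37  1.6  -0.25  0.98  1.03] w 0.0257 F [-0.4 -0.5 -1.4]
shift [0.0011 0.0007 0.0013] roll -0.0 tilt 0.06
tall 306 [ 0.4611 -0.3575  0.0628] [ 0.4615 -0.3568  0.064 ]
cap 481 [ 0.3808 -0.3123  0.0655] [ 0.3822 -0.3112  0.068 ]
```

move_arm --pt "0.001 0 0.001 0" --pt "0.001 0 0.001 0" --pt "0.001 0 0.001 0"

```text
time: 15.2
ee_pos: [0.6481, -0.0875, 0.0056]
eef_rot: [0.383, 0.924, 0.0, -0.0]
ft_force: [0.2, -0.9, -1.3]
width: 0.0256
```

move_arm --pt "0 0 0 0" --pt "0 0 0 0" --pt "0 0 0 0" --pt "0 0 0 0" --pt "0 0 0 0" --pt "0 0 -0.01 0" --pt "0 0 -0.03 0" --pt "0 0 -0.06 0" --pt "0 0 -0.1 0" --pt "0 0 -0.14 0" --pt "-0.04 0 -0.17 0" --pt "-0.08 0 -0.19 0" --pt "-0.11 0 -0.19 0" --pt "-0.11 0 -0.19 0" --pt "-0.11 0 -0.19 0" --pt "-0.11 0 -0.19 0" --claw 0.05

```text
time: 16.8
ee_pos: [0.7256, -0.1643, 0.1957]
eef_rot: [0.382, 0.924, 0.0, -0.0]
ft_force: [0.3, -0.6, -0.1]
width: 0.046
```

Run:
```python
from h import *
c=wrist('w7');P=cloud(c);z=cv2.medianBlur(P[...,2].astype(np.float32),3)
m=(np.hypot(P[...,0]-.649,P[...,1]+.087)<.03)&(z>.033)&(z<.045)
v,u=np.nonzero(m);print(m.sum(),P[m].mean(0).round(4))
plan(.461,-.357,.12,45)
```

```text
428 [ 0.6473 -0.0878  0.04  ]
t 16.85 pos [ 0.7256 -0.1641  0.1959] jaw 45.0 q [-0.09  0.64  0.43  1.13 -0.26  1.42  1.09] w 0.046 F [0.7 0.3 0.2]
shift [ 0.0509 -0.3235  0.0757] roll 0.001 tilt 0.05
```

View pics/w7.png

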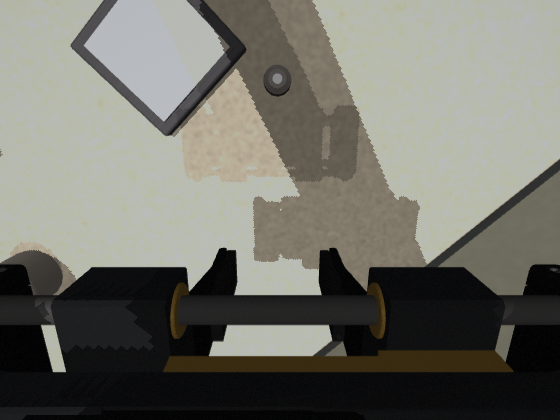

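The short objective stands at (277,78), world (0.648,-0.088). Now the tall one.

move_arm --pt "0.01 -0.04 0 0" --pt "0.015 -0.08 0 0" --pt "0.02 -0.12 0 0" --pt "0.03 -0.16 0 0" --pt "0.035 -0.2 0 0" --pt "0.04 -0.24 0 0" --pt "0.045 -0.28 0 0" --pt "0.05 -0.31 0.02 0" --pt "0.051 -0.3235 0.05 0" --pt "0.051 -0.3235 0.076 0" --pt "0.051 -0.3235 0.076 0" --pt "0.051 -0.3235 0.076 0" --pt "0.051 -0.3235 0.076 0"

```text
time: 18.15
ee_pos: [0.4622, -0.3578, 0.1212]
eef_rot: [0.382, 0.924, 0.0, 0.001]
ft_force: [0.3, 0.4, -0.7]
width: 0.0457
```

```bash
python3 -c "
from h import *
plan(.461,-.357,.018,45)"
```

```text
t 18.15 pos [ 0.4622 -0.3578  0.1212] jaw 45.1 q [ 0.15  0.34  0.53  1.72 -0.19  1.12  1.52] w 0.0457 F [ 0.3  0.4 -0.7]
shift [ 0.0016 -0.0004  0.1032] roll 0.001 tilt 0.13
```

move_arm --pt "0.001 0 0.02 0" --pt "0.001 0 0.04 0" --pt "0.001 0 0.06 0" --pt "0.001 0 0.08 0" --pt "0.001 0 0.095 0" --pt "0.001 0 0.102 0" --pt "0.001 0 0.103 0" --pt "0.001 0 0.103 0" --pt "0.001 0 0.103 0"

```text
time: 19.05
ee_pos: [0.4608, -0.3576, 0.0174]
eef_rot: [0.383, 0.924, -0.0, 0.001]
ft_force: [0.3, -0.4, 0.3]
width: 0.0457
```

move_arm --pt "0 0 0 0" --pt "0 0 0 0" --pt "0 0 0 0" --pt "0 0 0 0" --pt "0 0 0 0" --pt "0 0 -0.02 0" --pt "0 0 -0.06 0" --pt "0 0 -0.1 0" --pt "0 0 -0.14 0" --pt "0 0 -0.15 0" --pt "0 0 -0.15 0" --pt "0 0 -0.15 0" --claw -1

```text
time: 20.25
ee_pos: [0.4598, -0.3567, 0.165]
eef_rot: [0.383, 0.924, 0.0, -0.001]
ft_force: [-0.4, 1.0, -0.8]
width: 0.0253
```

```bash
python3 -c "
from h import *
wrist('w8')
plan(.649,-.147,.12,45)"
```

```text
t 20.3 pos [ 0.4595 -0.3565  0.1645] jaw 45.0 q [ 0.13  0.3   0.55  1.68 -0.16  1.21  1.5 ] w 0.0255 F [ 0.1 -0.6 -1.2]
shift [0.0141 0.2821 0.0444] roll -0.0 tilt 0.17
```

View pics/w8.png

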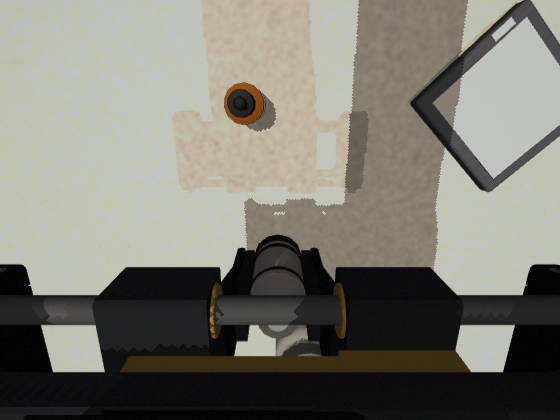

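The tall objective is held at (278,280). Carry it behind the pad.

move_arm --pt "0.002 0.04 0 0" --pt "0.004 0.08 0 0" --pt "0.006 0.12 0 0" --pt "0.008 0.16 0 0" --pt "0.01 0.2 0 0" --pt "0.012 0.24 0 0" --pt "0.014 0.27 0 0" --pt "0.014 0.282 0.02 0" --pt "0.014 0.282 0.05 0" --pt "0.014 0.282 0.08 0" --pt "0.014 0.282 0.1 0" --pt "0.014 0.282 0.11 0" --pt "0.014 0.282 0.11 0" --pt "0.014 0.282 0.11 0" --pt "0.014 0.282 0.11 0"

```text
time: 21.8
ee_pos: [0.6506, -0.1482, 0.0578]
eef_rot: [0.383, 0.924, 0.0, 0.001]
ft_force: [-0.3, -0.1, -1.0]
width: 0.0252
```

```bash
python3 -c "
from h import *
plan(.649,-.147,.0175,45)"
```

```text
t 21.8 pos [ 0.6506 -0.1482  0.0578] jaw 45.0 q [-0.13  0.57  0.4   1.53 -0.24  1.08  1.1 ] w 0.0252 F [-0.3 -0.1 -1. ]
shift [ 0.0021 -0.0003  0.0403] roll -0.001 tilt 0.11
```

move_arm --pt "0.001 0 0.015 0" --pt "0.002 0 0.027 0" --pt "0.002 0 0.034 0" --pt "0.002 0 0.038 0" --pt "0.002 0 0.039 0" --pt "0.002 0 0.039 0" --pt "0.002 0 0.039 0"

```text
time: 22.5
ee_pos: [0.6487, -0.1467, 0.0179]
eef_rot: [0.383, 0.924, 0.0, 0.0]
ft_force: [1.4, -0.2, -1.3]
width: 0.0253
```

```bash
python3 -c "
from h import *
plan(.649,-.147,.0175,45)"
```

```text
t 22.5 pos [ 0.6487 -0.1467  0.0179] jaw 45.0 q [-0.13  0.62  0.38  1.56 -0.26  1.01  1.11] w 0.0253 F [ 1.4 -0.2 -1.3]
shift [-0.0004 -0.      0.0004] roll -0.001 tilt 0.04
```

move_arm --pt "0 0 0 0" --pt "0 0 0 0" --pt "0 0 0 0" --pt "0 0 0 0" --pt "0 0 0 0" --pt "0 0 -0.01 0" --pt "0 0 -0.03 0" --pt "0 0 -0.06 0" --pt "0 0 -0.1 0" --pt "0 0 -0.14 0" --pt "-0.04 0 -0.17 0" --pt "-0.08 0 -0.18 0" --pt "-0.1 0 -0.18 0" --pt "-0.1 0 -0.18 0" --pt "-0.1 0 -0.18 0" --pt "-0.1 0 -0.18 0" --claw 0.05

```text
time: 24.1
ee_pos: [0.7189, -0.2164, 0.1978]
eef_rot: [0.383, 0.924, 0.0, -0.0]
ft_force: [-0.5, 0.9, 0.7]
width: 0.0458
```

Run:
```python
from h import *
c=wrist('w9');P=cloud(c);z=cv2.medianBlur(P[...,2].astype(np.float32),3)
for x,y,a,b in((.649,-.147,.058,.07),(.648,-.087,.033,.043)):
    m=(np.hypot(P[...,0]-x,P[...,1]-y)<.03)&(z>a)&(z<b)
    print(m.sum(),P[m].mean(0).round(4))
plan(.3815,-.312,.14,45)
```

```text
379 [ 0.6496 -0.1484  0.0652]
452 [ 0.6469 -0.088   0.0371]
t 24.15 pos [ 0.7189 -0.2163  0.1979] jaw 45.0 q [-0.02  0.66  0.43  1.11 -0.26  1.43  1.16] w 0.0462 F [ 0.2 -0.1  0. ]
shift [ 0.1711 -0.3062  0.0578] roll 0.001 tilt 0.04
```

View pics/w9.png

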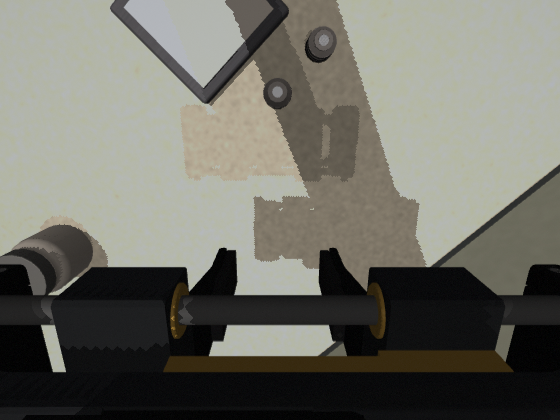

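Run:
```python
from h import *
c=dict(np.load("w8.npz"));P=cloud(c);z=cv2.medianBlur(P[...,2].astype(np.float32),3)
m=(np.hypot(P[...,0]-.381,P[...,1]+.312)<.03)
for a,b in((.06,.08),(.035,.049),(.01,.035)):
    k=m&(z>a)&(z<b);v,u=np.nonzero(k);print(k.sum(),P[k].mean(0).round(4),cv2.minEnclosingCircle((P[k][:,:2]*1000).astype(np.float32)))
k=m&(z>.033);v,u=np.nonzero(k);print(cv2.minEnclosingCircle((ray(c,np.c_[u,v],.044)[:,:2]*1000).astype(np.float32)))
```

```text
620 [ 0.378  -0.3149  0.0715] ((385.4245300292969, -309.88543701171875), 19.556432723999023)
681 [ 0.3793 -0.3136  0.0469] ((382.0082702636719, -311.0321044921875), 23.060150146484375)
135 [ 0.3955 -0.3029  0.1879] ((385.49029541015625, -310.3563537597656), 19.764385223388672)
((608.9990844726562, -501.2996826171875), 313.2942810058594)
```

move_arm --pt "0.02 -0.035 0 0" --pt "0.04 -0.07 0 0" --pt "0.06 -0.105 0 0" --pt "0.08 -0.14 0 0" --pt "0.1 -0.175 0 0" --pt "0.12 -0.21 0 0" --pt "0.14 -0.245 0 0" --pt "0.16 -0.28 0 0" --pt "0.1713 -0.308 0.02 0" --pt "0.1713 -0.308 0.05 0" --pt "0.1713 -0.308 0.075 0" --pt "0.1713 -0.308 0.09 0" --pt "0.1713 -0.308 0.09 0" --pt "0.1713 -0.308 0.09 0" --pt "0.1713 -0.308 0.09 0" --claw 0.3

```text
time: 25.65
ee_pos: [0.3808, -0.314, 0.1086]
eef_rot: [0.383, 0.924, 0.0, 0.001]
ft_force: [-0.6, -0.8, 0.5]
width: 0.0564
```

```bash
python3 -c "
from h import *
wrist('w10')
plan(.380,-.313,.013,45)"
```

```text
t 25.7 pos [ 0.3809 -0.314   0.1086] jaw 45.0 q [ 0.08  0.15  0.56  1.97 -0.09  1.05  1.47] w 0.0564 F [-0.2 -0.6  0.5]
shift [0.0015 0.     0.0956] roll -0.0 tilt 0.11
```

View pics/w10.png

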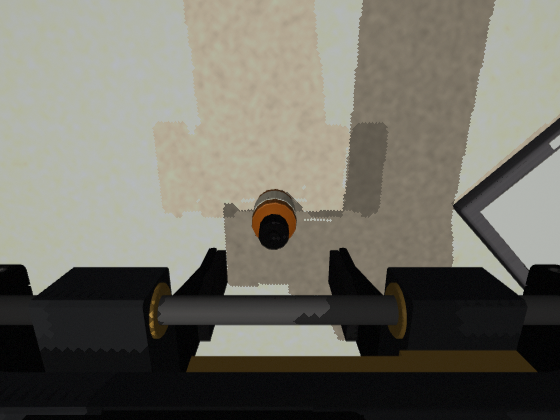

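Run:
```python
from h import *
c=dict(np.load("w10.npz"))
print(ray(c,[(273,238),(274,226)],.074).round(4), ray(c,[(274,232)],.068), ray(c,[(274,211)],.044))
p=c["p"].astype(int)
m=(p[...,0]-p[...,2]>60);m[:150]=0;m[260:]=0;v,u=np.nonzero(m);print(u.min(),u.max(),v.min(),v.max(),m.sum())
P=cloud(c);z=P[...,2];k=np.zeros_like(m);k[205:252,250:300]=1;k&=(z>.06)&(z<.08);print(P[k].mean(0),k.sum())
```

```text
[[ 0.3769 -0.3148  0.074 ]
 [ 0.3714 -0.3084  0.074 ]] [[ 0.3759451  -0.31300554  0.068     ]] [[ 0.37067545 -0.308034    0.044     ]]
252 295 202 237 691
[ 0.37617337 -0.31380022  0.06884598] 775
```

move_arm --pt "0.0024 -0.0017 0.02 0" --pt "0.0024 -0.0017 0.04 0" --pt "0.0024 -0.0017 0.06 0" --pt "0.0024 -0.0017 0.08 0" --pt "0.0024 -0.0017 0.09 0" --pt "0.0024 -0.0017 0.095 0" --pt "0.0024 -0.0017 0.095 0" --pt "0.0024 -0.0017 0.095 0"

```text
time: 26.5
ee_pos: [0.3778, -0.3137, 0.0133]
eef_rot: [0.383, 0.924, 0.0, 0.001]
ft_force: [-0.7, 0.0, 0.3]
width: 0.0566
```

move_arm --pt "0 0 0 0" --pt "0 0 0 0" --pt "0 0 0 0" --pt "0 0 0 0" --pt "0 0 0 0" --pt "0 0 -0.02 0" --pt "0 0 -0.06 0" --pt "0 0 -0.1 0" --pt "0 0 -0.14 0" --pt "0 0 -0.18 0" --pt "0 0 -0.2 0" --pt "0 0 -0.2 0" --pt "0 0 -0.2 0" --pt "0 0 -0.2 0" --claw -1

```text
time: 27.9
ee_pos: [0.3766, -0.3129, 0.211]
eef_rot: [0.383, 0.924, 0.0, -0.001]
ft_force: [-0.0, 0.9, -0.5]
width: 0.0335
```

```bash
python3 -c "
from h import *
wrist('w11')
plan(.419,.149,.2,45)"
```

```text
t 27.95 pos [ 0.3766 -0.3129  0.2111] jaw 45.0 q [ 0.04  0.02  0.57  1.85 -0.01  1.27  1.4 ] w 0.0339 F [ 0.1  0.6 -0.6]
shift [0.2968 0.3565 0.0115] roll -0.0 tilt 0.14
```

View pics/w11.png

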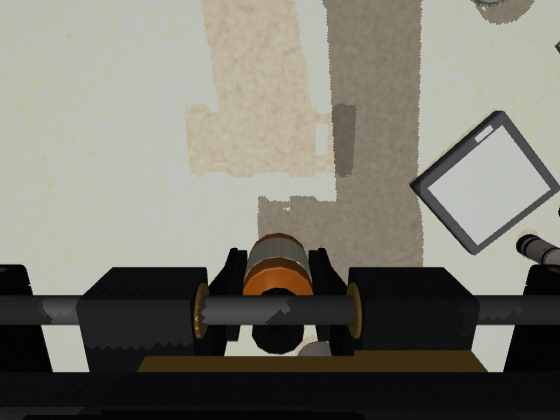

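The bottle is held, width 33.9 mm. I'll carry it high, bowing outward around the beaker.

move_arm --pt "0.018 0.04 0 0" --pt "0.036 0.08 0 0" --pt "0.053 0.12 0 0" --pt "0.071 0.16 0 0" --pt "0.089 0.2 0 0" --pt "0.106 0.238 0 0" --pt "0.138 0.258 0 0" --pt "0.17 0.278 0 0" --pt "0.2 0.298 0 0" --pt "0.235 0.318 0 0" --pt "0.265 0.338 0 0" --pt "0.297 0.3565 0.03 0" --pt "0.297 0.3565 0.07 0" --pt "0.297 0.3565 0.11 0" --pt "0.297 0.3565 0.14 0" --pt "0.297 0.3565 0.15 0" --pt "0.297 0.3565 0.15 0" --pt "0.297 0.3565 0.15 0" --pt "0.297 0.3565 0.15 0"

```text
time: 29.85
ee_pos: [0.4206, 0.1492, 0.064]
eef_rot: [0.383, 0.924, 0.001, 0.001]
ft_force: [-0.0, -0.7, -0.0]
width: 0.0336
```

```bash
python3 -c "
from h import *
plan(.419,.149,.013,45)"
```

```text
t 29.85 pos [0.4206 0.1492 0.064 ] jaw 45.0 q [-0.46  0.1   0.02  2.1  -0.    0.94  0.34] w 0.0336 F [-0.  -0.7 -0. ]
shift [ 0.0011 -0.0014  0.051 ] roll -0.001 tilt 0.15
```

move_arm --pt "0.001 -0.001 0.02 0" --pt "0.001 -0.001 0.035 0" --pt "0.001 -0.001 0.043 0" --pt "0.001 -0.001 0.047 0" --pt "0.001 -0.001 0.049 0" --pt "0.001 -0.001 0.05 0" --pt "0.001 -0.001 0.05 0" --pt "0.001 -0.001 0.05 0"

```text
time: 30.65
ee_pos: [0.4184, 0.1489, 0.0129]
eef_rot: [0.383, 0.924, 0.0, 0.0]
ft_force: [-0.6, -0.1, -0.2]
width: 0.0335
```

```bash
python3 -c "
from h import *
plan(.419,.149,.013,45)"
```

```text
t 30.65 pos [0.4184 0.1489 0.0129] jaw 45.0 q [-0.46  0.19  0.02  2.14 -0.01  0.82  0.34] w 0.0335 F [-0.6 -0.1 -0.2]
shift [-0.0003  0.0005 -0.0001] roll -0.0 tilt 0.04
```

move_arm --pt "0 0 0 0" --pt "0 0 0 0" --pt "0 0 0 0" --pt "0 0 0 0" --pt "0 0 0 0" --pt "0 0 -0.01 0" --pt "0 0 -0.03 0" --pt "0 0 -0.06 0" --pt "0 0 -0.1 0" --pt "0 0 -0.14 0" --pt "-0.04 0 -0.18 0" --pt "-0.08 0 -0.2 0" --pt "-0.1 0 -0.2 0" --pt "-0.1 0 -0.2 0" --pt "-0.1 0 -0.2 0" --claw 0.2

```text
time: 32.15
ee_pos: [0.4884, 0.0781, 0.2127]
eef_rot: [0.383, 0.924, 0.0, -0.0]
ft_force: [0.5, 0.3, 0.2]
width: 0.052
```

```bash
python3 -c "
from h import *
wrist('w12')
plan(.344,.318,.15,45)"
```

```text
t 32.2 pos [0.4881 0.0787 0.2125] jaw 45.0 q [-0.38  0.05  0.13  1.82 -0.01  1.28  0.54] w 0.0521 F [-0.5  1.2 -0.1]
shift [0.2711 0.0675 0.0627] roll 0.0 tilt 0.05
```

View pics/w12.png

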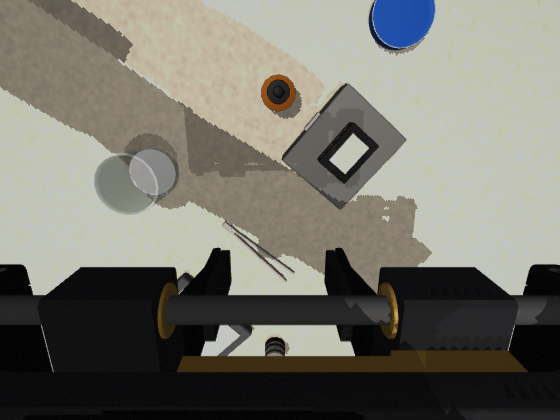

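The bottle stands in front of the box at (278,92). Last is the clear dish.

move_arm --pt "0.04 0.01 0 0" --pt "0.08 0.02 0 0" --pt "0.12 0.03 0 0" --pt "0.16 0.04 0 0" --pt "0.2 0.05 0 0" --pt "0.24 0.06 0.02 0" --pt "0.2707 0.0677 0.05 0" --pt "0.2707 0.0677 0.09 0" --pt "0.2707 0.0677 0.13 0" --pt "0.2707 0.0677 0.15 0" --pt "0.2707 0.0677 0.15 0" --pt "0.2707 0.0677 0.15 0" --pt "0.2707 0.0677 0.15 0" --claw 1

```text
time: 33.5
ee_pos: [0.3458, 0.3183, 0.0642]
eef_rot: [0.383, 0.924, 0.001, 0.0]
ft_force: [0.9, 0.3, 0.3]
width: 0.0873
```

```bash
python3 -c "
from h import *
wrist('w13')
plan(.3445,.318,.004,45)"
```

```text
t 33.55 pos [0.3459 0.3182 0.0642] jaw 45.0 q [-0.68  0.16 -0.17  2.03  0.03  0.95 -0.08] w 0.087 F [ 0.1 -0.9 -0.4]
shift [ 0.0008 -0.0013  0.0602] roll -0.0 tilt 0.16
```

View pics/w13.png

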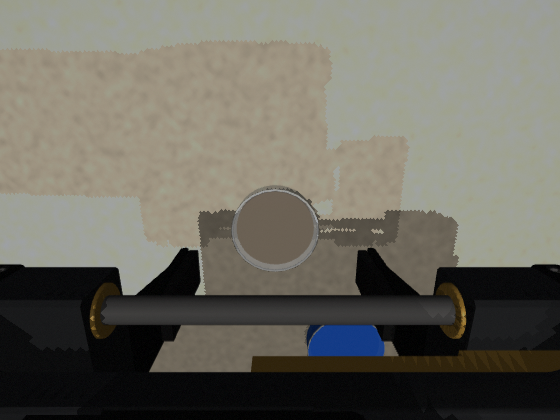

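The dish is centred between the jaws at (276,228). Go down and grip.

move_arm --pt "0.001 -0.001 0.02 0" --pt "0.001 -0.001 0.035 0" --pt "0.001 -0.001 0.048 0" --pt "0.001 -0.001 0.056 0" --pt "0.001 -0.001 0.059 0" --pt "0.001 -0.001 0.06 0" --pt "0.001 -0.001 0.06 0" --pt "0.001 -0.001 0.06 0"

```text
time: 34.35
ee_pos: [0.3442, 0.3177, 0.0031]
eef_rot: [0.383, 0.924, 0.0, 0.0]
ft_force: [0.2, -0.4, -0.1]
width: 0.0868
```

move_arm --pt "0 0 0 0" --pt "0 0 0 0" --pt "0 0 0 0" --pt "0 0 0 0" --pt "0 0 0 0" --pt "0 0 -0.02 0" --pt "0 0 -0.06 0" --pt "0 0 -0.1 0" --pt "0 0 -0.14 0" --pt "0 0 -0.18 0" --pt "0 0 -0.2 0" --pt "0 0 -0.2 0" --pt "0 0 -0.2 0" --pt "0 0 -0.2 0" --claw -1 --newtons 15

```text
time: 35.75
ee_pos: [0.3434, 0.3168, 0.2012]
eef_rot: [0.383, 0.924, -0.001, -0.0]
ft_force: [-0.6, -0.7, -0.6]
width: 0.0597
```

```bash
python3 -c "
from h import *
wrist('w14')
plan(.545,-.146,.2,45)"
```

```text
t 35.8 pos [0.3434 0.3168 0.2011] jaw 45.0 q [-0.67  0.01 -0.17  1.88  0.    1.25 -0.06] w 0.0596 F [ 0.4 -0.3 -1.4]
shift [-0.4698 -0.1845  0.0015] roll -0.0 tilt 0.14
```

View pics/w14.png

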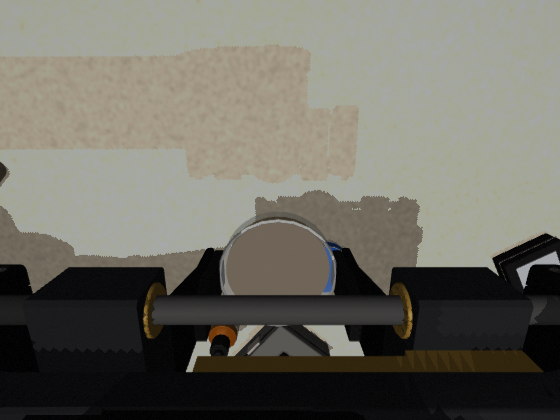

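move_arm --pt "-0.04 -0.016 0 0" --pt "-0.08 -0.032 0 0" --pt "-0.12 -0.048 0 0" --pt "-0.16 -0.064 0 0" --pt "-0.2 -0.08 0 0" --pt "-0.24 -0.096 0 0" --pt "-0.28 -0.112 0 0" --pt "-0.32 -0.128 0 0" --pt "-0.36 -0.144 0 0" --pt "-0.4 -0.16 0 0" --pt "-0.44 -0.174 0 0" --pt "-0.47 -0.1845 0.02 0" --pt "-0.47 -0.1845 0.06 0" --pt "-0.47 -0.1845 0.1 0" --pt "-0.47 -0.1845 0.13 0" --pt "-0.47 -0.1845 0.14 0" --pt "-0.47 -0.1845 0.14 0" --pt "-0.47 -0.1845 0.14 0" --pt "-0.47 -0.1845 0.14 0"

```text
time: 37.7
ee_pos: [0.5468, -0.1457, 0.0642]
eef_rot: [0.383, 0.924, 0.0, 0.001]
ft_force: [0.5, 0.5, -1.1]
width: 0.0596
```

```bash
python3 -c "
from h import *
plan(.545,-.146,.022,45)"
```

```text
t 37.7 pos [ 0.5468 -0.1457  0.0642] jaw 45.0 q [-0.11  0.35  0.34  1.81 -0.14  0.99  1.08] w 0.0596 F [ 0.5  0.5 -1.1]
shift [ 0.0012 -0.0016  0.0422] roll -0.0 tilt 0.16
```

move_arm --pt "0.001 -0.001 0.015 0" --pt "0.001 -0.001 0.028 0" --pt "0.001 -0.001 0.035 0" --pt "0.001 -0.001 0.039 0" --pt "0.001 -0.001 0.041 0" --pt "0.001 -0.001 0.041 0" --pt "0.001 -0.001 0.041 0"

```text
time: 38.4
ee_pos: [0.5445, -0.1456, 0.0219]
eef_rot: [0.383, 0.924, 0.0, 0.0]
ft_force: [-0.3, -1.0, -0.5]
width: 0.0593
```

move_arm --pt "0 0 0 0" --pt "0 0 0 0" --pt "0 0 0 0" --pt "0 0 0 0" --pt "0 0 0 0" --pt "0 0 -0.01 0" --pt "0 0 -0.03 0" --pt "0 0 -0.06 0" --pt "0 0 -0.1 0" --pt "0 0 -0.14 0" --pt "-0.04 0 -0.18 0" --pt "-0.08 0 -0.2 0" --pt "-0.12 0 -0.2 0" --pt "-0.15 0 -0.2 0" --pt "-0.15 0 -0.2 0" --pt "-0.15 0 -0.2 0" --claw 0.7

```text
time: 40.0
ee_pos: [0.65, -0.2521, 0.2214]
eef_rot: [0.383, 0.924, -0.0, -0.0]
ft_force: [0.0, -0.3, 0.5]
width: 0.0742
```

Run:
```python
from h import *
c=wrist('w15');P=cloud(c);z=cv2.medianBlur(P[...,2].astype(np.float32),3)
m=(np.hypot(P[...,0]-.545,P[...,1]+.146)<.05)&(z>.026)&(z<.045)
v,u=np.nonzero(m);print(m.sum(),np.median(z[m]),cv2.minEnclosingCircle((ray(c,np.c_[u,v],.034)[:,:2]*1000).astype(np.float32)),ray(c,np.c_[u,v],.034).mean(0))
plan(.3,-.4,.3,45)
```

```text
3505 0.034325697 ((543.590087890625, -145.38162231445312), 30.710201263427734) [ 0.5430371  -0.14495829  0.034     ]
t 40.05 pos [ 0.6499 -0.2513  0.2218] jaw 45.0 q [ 0.03  0.51  0.41  1.26 -0.2   1.41  1.21] w 0.0741 F [-0.5  0.9 -1.1]
shift [ 0.1422 -0.3526 -0.0782] roll -0.0 tilt 0.02
```

View pics/w15.png

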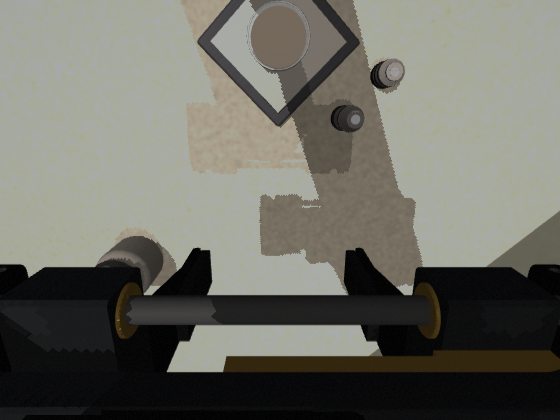

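The dish is centred on the pad at (278,36). I'll move the arm out of the way to (0.3,-0.4) for a final check with the fixed cameras.

move_arm --pt "0.016 -0.04 -0.02 0" --pt "0.032 -0.08 -0.04 0" --pt "0.048 -0.12 -0.06 0" --pt "0.064 -0.16 -0.078 0" --pt "0.08 -0.2 -0.078 0" --pt "0.096 -0.24 -0.078 0" --pt "0.112 -0.28 -0.078 0" --pt "0.128 -0.32 -0.078 0" --pt "0.142 -0.3526 -0.078 0" --pt "0.142 -0.3526 -0.078 0" --pt "0.142 -0.3526 -0.078 0" --pt "0.142 -0.3526 -0.078 0" --pt "0.142 -0.3526 -0.078 0" --pt "0.142 -0.3526 -0.078 0"

```text
time: 41.45
ee_pos: [0.3013, -0.3999, 0.2993]
eef_rot: [0.382, 0.924, 0.0, -0.0]
ft_force: [-0.6, -0.8, 0.5]
width: 0.0738
```

Run:
```python
from h import *
from bench import imaging,read_state
def fr(X,o,th): d=np.array(X[:2])-o;return np.round([np.cos(th)*d[0]+np.sin(th)*d[1],-np.sin(th)*d[0]+np.cos(th)*d[1]],4)
pad=(np.array([.545,-.146]),-.007);box=(np.array([.508,.1565]),.083)
for cam in("top","scene"):
    k=imaging.get_calibration(cam);p,d=imaging.camera(cam);c=dict(p=p,d=d,K=k["camera_matrix"],R=np.array(k["R"]),t=np.array(k["t"]))
    cv2.imwrite(f"pics/{cam}1.png",p[:,:,::-1]);P=cloud(c);z=cv2.medianBlur(P[...,2].astype(np.float32),3)
    for n,x,y,r,a,b,zt,f in(("dish",.545,-.146,.05,.026,.045,.034,pad),("case",.508,.157,.045,.044,.065,.053,box),("tall",.649,-.147,.03,.055,.075,.064,pad),("short",.648,-.088,.025,.032,.047,.038,pad),("bottle",.419,.149,.03,.06,.08,.068,box)):
        m=(np.hypot(P[...,0]-x,P[...,1]-y)<r)&(z>a)&(z<b)
        if not m.any(): print(cam,n,"none");continue
        v,u=np.nonzero(m);X=ray(c,np.c_[u,v],zt).mean(0);print(cam,n,m.sum(),X.round(4),"local",fr(X,*f),"z",np.median(z[m]).round(4))
    c0=dict(np.load(f"{cam}0.npz"));P0=cloud(c0)
    for n,x,y,r,a,b in(("beaker",.378,-.013,.045,.03,.09),("jar",.592,-.445,.05,.06,.095),("tweez",.525,0,.07,.003,.01)):
        o=[]
        for q in(P0,P):
            m=(np.hypot(q[...,0]-x,q[...,1]-y)<r)&(q[...,2]>a)&(q[...,2]<b);o.append((q[m].mean(0).round(3).tolist() if m.any() else None))
        print(cam,n,o)
print(read_state()["time"],read_state()["ee_pos"])
```

```text
top dish 426 [ 0.5439 -0.145   0.034 ] local [-0.0011  0.001 ] z 0.0331
top case 274 [0.5088 0.1559 0.053 ] local [ 0.0007 -0.0006] z 0.0519
top tall 46 [ 0.6485 -0.1464  0.064 ] local [0.1035 0.0004] z 0.0625
top short 44 [ 0.6467 -0.0871  0.038 ] local [0.1013 0.0596] z 0.0357
top bottle 49 [0.4198 0.147  0.068 ] local [-0.0886 -0.0021] z 0.0674
top beaker [[0.374, -0.015, 0.069], [0.374, -0.015, 0.069]]
top jar [[0.593, -0.447, 0.078], [0.593, -0.447, 0.078]]
top tweez [[0.524, -0.0, 0.005], [0.525, -0.001, 0.005]]
scene dish 366 [ 0.5457 -0.143   0.034 ] local [0.0007 0.003 ] z 0.0341
scene case 360 [0.5106 0.158  0.053 ] local [0.0027 0.0013] z 0.0535
scene tall 49 [ 0.6519 -0.1437  0.064 ] local [0.1069 0.003 ] z 0.0628
scene short 52 [ 0.6487 -0.0844  0.038 ] local [0.1033 0.0623] z 0.0369
scene bottle 69 [0.4214 0.1484 0.068 ] local [-0.087  -0.0009] z 0.0681
scene beaker [[0.377, -0.015, 0.056], [0.377, -0.015, 0.056]]
scene jar [[0.596, -0.442, 0.077], [0.596, -0.443, 0.077]]
scene tweez [[0.529, 0.003, 0.005], [0.53, 0.001, 0.005]]
41.55 [ 0.30094152 -0.40014701  0.29935143]
```

View pics/top1.png

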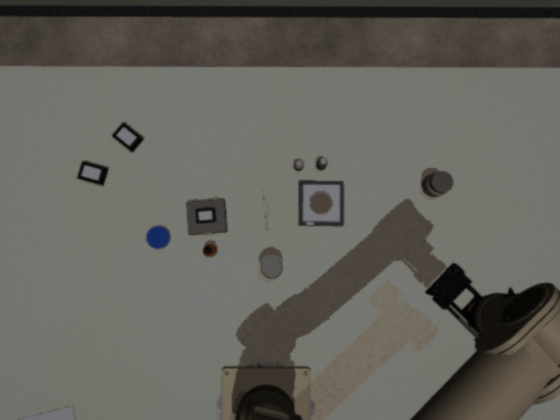

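View pics/scene1.png

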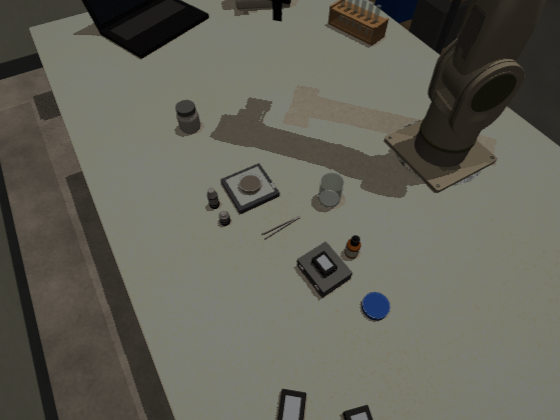

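Both fixed views agree. In the top view the dish is at (321,203), case (206,215), bottle (210,249), tall objective (321,162) and short objective (298,164). The bystanders haven't moved. Handing in.

```bash
python3 -c "
from bench import r
print(r.close_job())"
```

```text
the job is handed in; nothing more can be done
None
```

All five items are in place and the job is handed in, at about 41.6 s of the 136 s allowed. No verdict was reported back. I chose the smallest of the three black cases and the clear dish, and left the blue dish alone.

My last checks used the top and scene cameras; both put every item inside its tolerance. The two views disagree by 1–4 mm, slightly more than the 2 mm calibration error.

| Item | Top camera | Target |
|---|---|---|
| Dish on pad, off centre (x, y) | -1 mm, 1 mm | 0, 0 |
| Case on box, off centre (x, y) | 1 mm, -1 mm | 0, 0 |
| Case turn against box | about 0.5° (wrist camera, just after placing) | 0° |
| Tall objective, behind pad centre (x, y) | 103.5 mm, 0 mm | 104 mm, 0 |
| Short objective, left of the tall one | about 59 mm, in its row to 2 mm | 60 mm |
| Bottle, in front of box centre (x, y) | -88.6 mm, -2 mm | -89.5 mm, 0 |

The measured top heights and the pictures show everything upright. I didn't measure tilt angles or speeds directly. Beaker, tweezers and jar showed shifts of 2 mm or less, and the arm ended well clear of everything. No check failed.

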